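Turn a power module in the slide-jaw clamp

TASK

The finned power module lies in the slide-jaw clamp, but its socket end has to face up for the microscope. Slide the jaw well back, lift the module out and set it back on the clamp's bed between the jaws, standing on its plain end with the sockets straight up and in the middle of the jaws' width; then slide the jaw home so the module is held snugly and squarely between both jaws. Leave the phones, screwdriver, jar and spool where they are.

Things in the scene. Friction and masses are not known exactly. Their poses are not given: they have to be found in the camera images.
- module: power module: aluminium block 50 x 80 x 44 mm (own x, y, z), about 0.25 kg. Cooling fins along its +z side (level with the block's outline), black plate with three metal sockets at its +y end, plain plate at its -y end. Origin: centre of its 50 x 80 underside. At first it lies fins up on the clamp's bed, its y along the clamp's y, lengthwise between the jaws
- module_sockets (a point): centre of the module's socket end: at (0, 40, 22) mm in the module's frame, same axes
- clamp: fixed slide-jaw clamp. Origin: centre of the underside of its base plate, 110 x 260 x 12 mm (x, y, z). Along y runs a bed bar 36 mm wide; its top, where parts rest, is 40 mm above the table. The fixed jaw's face is at y = -85 mm and looks to +y; that jaw is 44 mm wide (x), 20 mm thick and stands 20 mm above the bed
- jaw (a joint): clear gap between the two jaw faces, in m: 0 shut, at most 0.125. The sliding jaw opens along the clamp's +y against about 4 N of friction and stays where left. Its jaw block is 44 mm wide (x), 15 mm thick, 20 mm above the bed; behind it a carriage 10 mm high reaches to 75 mm behind the face
- jaw_grip (a point): hold for the sliding jaw: the upright tab on its carriage, 62 mm behind its face, 20 mm (clamp x) by 10 mm (clamp y), top 95 mm above the table. This point is on the tab's axis, 82 mm above the table; axes as the clamp's
- phone: phone lying flat, grey glass face in a black rim, 72 x 150 x 9 mm, near the clamp on the robot's side. Origin at its underside; leave alone
- old_phone: white phone body lying flat, 72 x 150 x 9 mm, apart on the left. Origin at its underside; leave alone
- screwdriver: screwdriver 160 mm long lying beyond the clamp. Origin at its underside; leave alone
- flux_jar: small amber jar, 44 mm across, 36 mm high, beyond the clamp. Origin at its underside; leave alone
- solder_spool: standing metal spool, 52 mm across, 34 mm high, beyond the clamp. Origin at its underside; leave alone
Mind the look-alikes: they are no part of the job. Several things have the shape of the module; the one meant has the colours described above.

How it is judged:
By the outcome, as a careful person would: the job done as asked, in the order asked, and still so for the second after the job is handed in, with the robot touching nothing.
It also fails if it takes over 58 s, if anything falls off the work surface, if the arm or the gripper's body presses on something with over 40 N, if the wrist force passes 120 N, or if a joint passes its speed limit or range.

ROBOT

A 6-joint arm with a two-finger parallel gripper is mounted at the origin on the work surface. World frame = base frame: x ahead of the robot, y to its left, z up, the work surface at z = 0. Lengths are in m, angles in rad, forces in N, time in s.
With the tool pointing down it reaches from about 0.275 to 0.725 m from the base axis. Payload 5.6 kg.
Tool frame: the origin (TCP) lies midway between the tips of the shut fingers; the grasp point (between the pads) lies behind it (robot.grip_depth is the z of the grasp point in the tool frame, in m); z points along the fingers, y is the line along which they close (so a half turn about z gives the same grasp; the last joint's range is limited). The gripper opens to 85 mm and grips with 20 to 120 N. Pads are 22 mm wide; open, the fingers measure 114 mm over their backs; the gripper's body (76 mm by 85 mm) begins 54 mm behind the grasp point. The pads swing forward as they close: fully open they stand 13 mm farther back than shut.
Start: joints at [1.577, 0.255, 0.108, 0, -1.424, -0.285], TCP at [0.151, 0.529, 0.231] pointing down, gripper open.
Joint ranges: [-2.95, 2.95], [-1.21, 1.97], [-1.09, 1.5], [-2.87, 1.71], [-2.94, -0.07], [-3.05, 3.05]. Speed limits (rad/s): [2.57, 2.57, 3.14, 3.14, 3.14, 3.14].

INTERFACE

Orientations are given as [roll, pitch, yaw] about the fixed x, y, z axes, in that order (R = Rz(yaw) Ry(pitch) Rx(roll)).
In Python, from cell import sensors, imaging, robot gives the robot as it stands. The module is installed in compiled form; this text tells all that it offers.
- The arm moves only by the tool drive_tool, never from a script. Its argument "steps" is text: rows parted by semicolons, each of 5 numbers parted by spaces: the finger opening in m, from 0 to 0.0854, then the shift along the tool's x, y, z in m, then the turn about the tool's z in rad. A call has 1 to 12 rows; each row is the pose to reach, as a shift and turn from the pose commanded when the call began, along the tool's axes at that moment; what a row does not reach only later rows make up. A row lasts 1/8 s, in which the tool goes at most 62.5 mm and 10.7 degrees, less where a joint would pass 70% of its speed; a pose out of reach is approached as far as the arm can. A call with a gripper value outside its range is refused whole. The fingers move at their own pace and stop on an object; "squeeze" is the grip in N (left out, the last holds). Time passes only in rows, so rows that repeat a pose let the fingers close. It gives the time, the measured TCP pose, the force, the opening and the grip force at its end, in the units of the state.
- sensors.state(): the state, without advancing time (a new reading comes with each control period).
- imaging.snapshot(name): name is "scene" or "side" or "wrist"; returns (picture, depth): 384x512x3 uint8, blue, green, red; 384x512 float32, m along the optical axis (not along the pixel's ray), 0 where there is no reading.
- imaging.camera_model(name): a dict with "fovy" (degrees; the focal length in pixels is half the picture's height over the tangent of half this angle, whatever the lens; pixels are square), "cx", "cy" (the principal point, pixels), "k1" (the pictures are not rectified: a ray, as slopes to the right and down, at radius r is drawn at 1 + k1 r^2 times it, then the intrinsics apply), "cam_to_world" (4x4, takes a point from camera to world coordinates). Camera axes: x right, y up, looking along -z (the intrinsics and any distortion apply to the point x, -y, -z); pixel columns grow to the right and rows downward; lengths in m; the calibration is good to about 2 mm. A picture is of the moment at which its call begins: read the wrist's pose just before it. camera_model takes no time and is no camera call; for the wrist camera it gives the pose at the moment of the call.
- robot.sign_off(): hands the job in; it is judged then, once.
The state is a dict: "clock": time; "q": joint angles; "dq": joint speeds; "joint_efforts": joint torques, N m; "tool_pos": TCP position; "tool_rot": TCP orientation; "force": force on the tool from outside, world axes, zero at the start; "torque": the same for the moment, N m; "width": finger opening in m; "finger_force": force on a finger pad.
Only numpy, scipy, OpenCV 4.12 (cv2) and the standard library are available. Lean on these libraries where they do the work, as an engineer would, in place of code of your own. Each camera call takes 0.05 s, during which the arm holds its last target. There are 200 camera calls.

## Working session

There is one attempt and no reset: what is moved stays moved. The work goes in short steps, Python scripts to look and compute and a tool call to move; the robot and the scene stay as the last step left them, time stands still between calls to the robot, and variables do not carry over. Pictures are saved under pics/ and viewed, at most 10 in all, crops included, and the job is handed in when it is done.

Besides the shell and the picture viewer there is one more tool, called after "Call:" by a JSON object that holds its "method" and its "body". drive_tool: Moves the arm, as the interface text tells. Its arguments: {"type":"object","properties":{"steps":{"type":"string"},"squeeze":{"type":"number"}},"required":["steps"]}

```bash
mkdir -p pics
cat > h.py <<'E'
import numpy as np, cv2
from cell import sensors, imaging, robot
def snap(n):
    m=imaging.camera_model(n); p,d=imaging.snapshot(n); return p,d,m
def pts(px,d,m):
    """pixels (N,2) u,v and depths -> world"""
    px=np.atleast_2d(np.array(px,float)); f=192/np.tan(np.radians(m['fovy'])/2)
    s=(px-[m['cx'],m['cy']])/f; u=s.copy()
    for _ in range(20): u=s/(1+m['k1']*(u**2).sum(1,keepdims=True))
    d=np.broadcast_to(np.asarray(d,float),(len(u),))
    c=np.c_[u[:,0]*d,-u[:,1]*d,-d,np.ones(len(u))]
    return (c@np.array(m['cam_to_world']).T)[:,:3]
def onplane(px,z,m):
    o=np.array(m['cam_to_world'])[:3,3]; p=pts(px,1.0,m); r=p-o
    return o+r*((z-o[2])/r[:,2:3])
def cloud(d,m):
    v,u=np.mgrid[:384,:512]; P=pts(np.c_[u.ravel(),v.ravel()],d.ravel(),m).reshape(384,512,3); P[d==0]=np.nan; return P
E
python3 - <<'E'
from h import *
print(sensors.state()); print(robot.grip_depth)
for n in("scene","side","wrist"):
    p,d,m=snap(n); np.savez('pics/%s0.npz'%n,p=p,d=d,**{k:np.array(v) for k,v in m.items()}); print(n,m)
    cv2.imwrite('pics/%s0.png'%n,p)
a=[cv2.imread('pics/%s0.png'%n) for n in("scene","side")]
cv2.imwrite('pics/two.png',cv2.resize(np.hstack(a),(800,300)))
E
```

```text
{'clock': 0.0, 'q': array([ 1.57659957e+00,  2.55719212e-01,  1.06998391e-01, -4.63289070e-04,
       -1.42389487e+00, -2.84576865e-01]), 'dq': array([ 0.00025319,  0.00033755, -0.00024146, -0.0010227 , -0.00125729,
       -0.00117706]), 'joint_efforts': array([ 2.14943184e-04, -3.86627769e+01,  2.37938744e+01,  5.36524594e+00,
       -6.26136854e-03, -1.52541054e-05]), 'tool_pos': array([0.15117075, 0.52829906, 0.23040976]), 'tool_rot': array([ 3.13971781e+00, -7.10462950e-05, -2.78841790e-01]), 'force': array([-0.14862407,  0.44328679, -0.76634098]), 'torque': array([-0.00597151,  0.01376265,  0.05187834]), 'finger_force': 0.0, 'width': 0.08558487994244358}
-0.0187
scene {'fovy': 57.041206507623585, 'cx': 250.08195656568245, 'cy': 198.7530450053152, 'k1': -0.04689874905285484, 'cam_to_world': array([[ 0.46912951, -0.50376379,  0.72535477,  1.39164873],
       [ 0.88301658,  0.25444432, -0.39438535, -0.32478246],
       [ 0.01411466,  0.8255181 ,  0.56419912,  0.71119407],
       [ 0.        ,  0.        ,  0.        ,  1.        ]])}
side {'fovy': 46.44777750244915, 'cx': 254.45002716390243, 'cy': 195.27155852910255, 'k1': -0.11958187527897361, 'cam_to_world': array([[ 0.94514433,  0.17134378, -0.27810698,  0.1606524 ],
       [-0.32664603,  0.49019477, -0.80809124, -0.99723198],
       [-0.00213482,  0.8546054 ,  0.51927357,  0.78506863],
       [ 0.        ,  0.        ,  0.        ,  1.        ]])}
wrist {'fovy': 62.250594861828674, 'cx': 256.18554349195745, 'cy': 187.84866988255192, 'k1': -0.02660147618587085, 'cam_to_world': array([[-0.27535567,  0.91280217,  0.30161474,  0.22851235],
       [-0.9613409 , -0.26200954, -0.08470341,  0.50709792],
       [ 0.00170848, -0.31327815,  0.94965988,  0.3727063 ],
       [ 0.        ,  0.        ,  0.        ,  1.        ]])}
```

View pics/scene0.png

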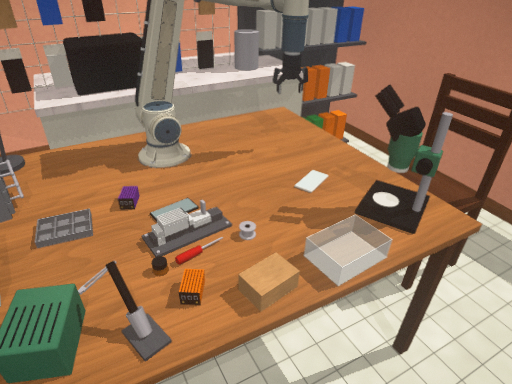

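View pics/wrist0.png

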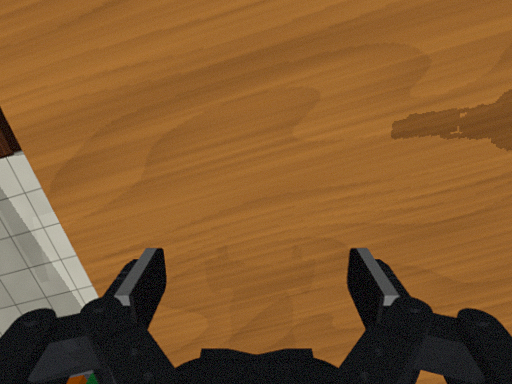

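Run:
```python
from h import *
ims=[]
for n,(u,v) in (("scene",(185,225)),("side",None or (256,192))):
    z=np.load('pics/%s0.npz'%n); 
    if n=="side":
        # project scene clamp point into the side view: nearest cloud pixel
        C=cloud(z['d'],z); D=np.linalg.norm(C-c0,axis=2); v,u=np.unravel_index(np.nanargmin(D),D.shape); print(u,v)
    else:
        C=cloud(z['d'],z); c0=C[v,u]; print(c0)
    h=75; v0=max(0,v-55);u0=max(0,u-h); cr=z['p'][v0:v0+110,u0:u0+150]; print(n,u0,v0)
    ims.append(cv2.resize(cr,(750,550),interpolation=cv2.INTER_CUBIC)[:, :])
    cv2.imwrite('pics/crop_%s.png'%n,ims[-1])
z=np.load('pics/scene0.npz'); C=cloud(z['d'],z)
for t in [(172,222),(128,197),(193,287),(175,210),(312,181),(165,155)]: print(t,C[t[1],t[0]].round(3))
```

```text
[ 0.57934119 -0.10190013  0.05222953]
scene 110 170
290 230
side 215 175
(172, 222) [ 0.584 -0.14   0.08 ]
(128, 197) [ 0.338 -0.22   0.043]
(193, 287) [ 0.806 -0.162  0.04 ]
(175, 210) [ 0.531 -0.114  0.08 ]
(312, 181) [0.489 0.434 0.009]
(165, 155) [ 0.069 -0.013  0.029]
```

View pics/crop_scene.png

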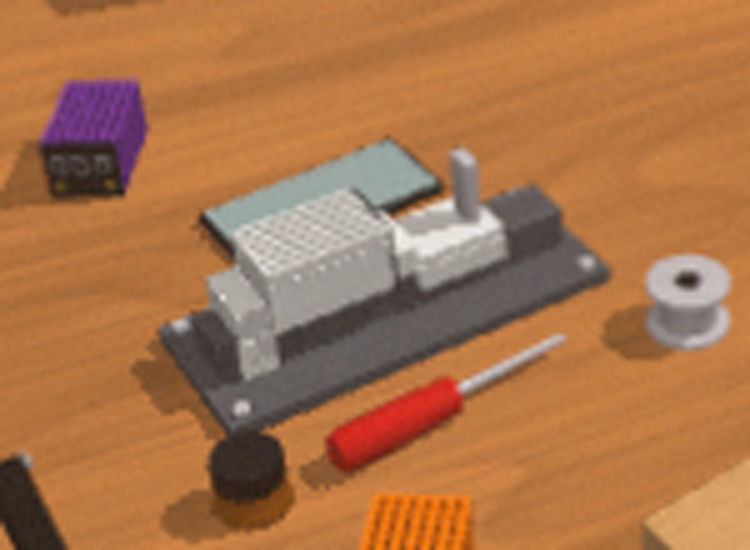

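View pics/crop_side.png

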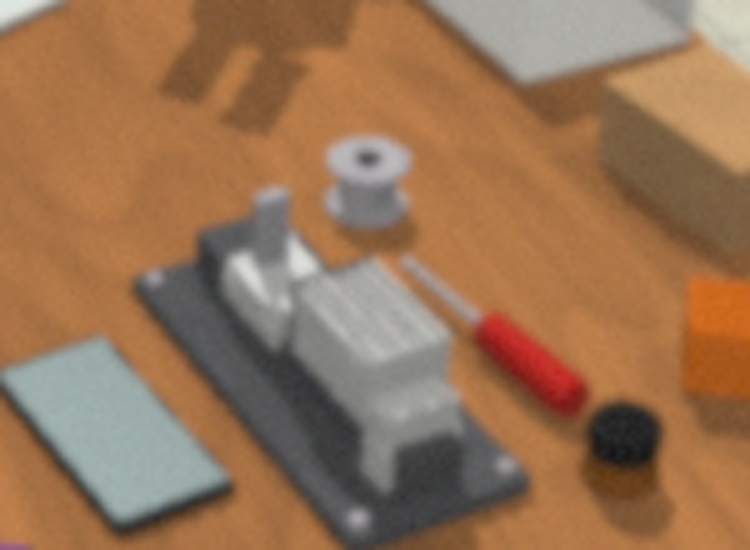

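The scene view shows three parts with the module's shape: the aluminium one in the clamp at (172,222), a purple one at (128,197) and an orange one at (193,287). I choose the aluminium one, and the crop confirms it: grey fins up, with a black plate at the tab end. The tab is at about (202,207), and the fixed jaw is at about (160,235).

```bash
cat >> h.py <<'E'
def rect(P,mask):
    q=P[mask][:,:2].astype(np.float32)
    (c,s,a)=cv2.minAreaRect(q*1000); return len(q),np.round(c,1),np.round(s,1),round(a,1),np.round(np.median(P[mask][:,2])*1000,1)
E
python3 - <<'E'
from h import *
for n in("scene","side"):
    z=np.load('pics/%s0.npz'%n); P=cloud(z['d'],z); p=z['p'].astype(int)
    near=(np.hypot(P[...,0]-.57,P[...,1]+.10)<.2)
    grey=(p.max(2)-p.min(2)<30)
    for nm,lo,hi,g in(("base",.008,.016,p.max(2)<110),("mod",.076,.088,grey),("jaws",.055,.065,grey),("tab",.089,.10,grey)):
        m=(near&(P[...,2]>lo)&(P[...,2]<hi)&g).astype(np.uint8)
        k,l,st,_=cv2.connectedComponentsWithStats(m)
        for i in range(1,k):
            if st[i,4]>12: print(n,nm,rect(P,l==i))
E
```

```text
scene base (843, array([559. , -88.6]), array([107.9, 260.3]), 4.5, np.float64(11.0))
scene mod (346, array([ 558.5, -131.4]), array([55.3, 81.4]), 7.1, np.float64(81.8))
scene jaws (170, array([ 559.3, -133.2]), array([ 52.4, 118.1]), 8.1, np.float64(58.9))
scene tab (13, array([544.5, -30.8]), array([16.8,  6.5]), 13.8, np.float64(93.8))
side base (1018, array([539.8, -91.8]), array([105.8, 260.1]), 9.4, np.float64(12.3))
side base (41, array([ 661. , -222.3]), array([17.4, 35. ]), 66.7, np.float64(11.6))
side base (15, array([ 396.3, -150.1]), array([ 6.5, 42.3]), 18.5, np.float64(9.8))
side base (13, array([ 445.9, -162.9]), array([27.2,  4.5]), 11.6, np.float64(10.0))
side mod (21, array([533.4, -34.9]), array([ 7. , 15.5]), 82.8, np.float64(82.8))
side mod (419, array([ 551.9, -132.8]), array([52.3, 84.4]), 9.7, np.float64(82.3))
side jaws (17, array([535.7, -35.4]), array([ 7.4, 18.8]), 89.7, np.float64(59.8))
side jaws (191, array([ 549.3, -135.7]), array([ 49. , 121.2]), 11.7, np.float64(59.6))
side tab (22, array([535.7, -31.6]), array([10.5, 18.6]), 89.8, np.float64(93.7))
```

Call:
{"method": "drive_tool", "body": {"steps": "0.085 0.555 0.486 -0.09 1.13;0.085 0.555 0.486 -0.09 1.13;0.085 0.555 0.486 -0.09 1.13;0.085 0.555 0.486 -0.09 1.13;0.085 0.555 0.486 -0.09 1.13;0.085 0.555 0.486 -0.09 1.13;0.085 0.555 0.486 -0.09 1.13;0.085 0.555 0.486 -0.09 1.13;0.085 0.555 0.486 -0.09 1.13;0.085 0.555 0.486 -0.09 1.13;0.085 0.555 0.486 -0.09 1.13;0.085 0.555 0.486 -0.09 1.13", "squeeze": 40}}

```text
clock: 1.65
tool_pos: [0.5519, -0.0933, 0.3211]
tool_rot: [3.141, 0.0, -1.409]
force: [0.6, 0.1, 0.3]
width: 0.0852
finger_force: 0.0
```

Call:
{"method": "drive_tool", "body": {"steps": "0.085 0 0 0 0;0.085 0 0 0 0;0.085 0 0 0 0"}}

```text
clock: 2.02
tool_pos: [0.5507, -0.0903, 0.3216]
tool_rot: [-3.141, 0.0, -1.407]
force: [0.2, -0.2, 0.3]
width: 0.0849
finger_force: 0.0
```

Run:
```python
from h import *
s=sensors.state(); print(s['clock'],s['tool_pos'],s['tool_rot'],s['q'])
z=snap('wrist'); np.savez('pics/w1.npz',p=z[0],d=z[1],**{k:np.array(v) for k,v in z[2].items()}); cv2.imwrite('pics/w1.png',z[0])
P=cloud(z[1],z[2]); p=z[0].astype(int); near=(np.hypot(P[...,0]-.55,P[...,1]+.10)<.2); grey=(p.max(2)-p.min(2)<30)
for nm,lo,hi,g in(("base",.006,.018,p.max(2)<110),("mod",.076,.088,grey),("jaws",.055,.065,grey),("tab",.089,.10,grey)):
    m=(near&(P[...,2]>lo)&(P[...,2]<hi)&g).astype(np.uint8)
    k,l,st,_=cv2.connectedComponentsWithStats(m)
    for i in range(1,k):
        if st[i,4]>25: print(nm,st[i,:4],rect(P,l==i))
```

```text
2.025 [ 0.55073605 -0.09028516  0.32158024] [-3.14120804e+00  1.10259016e-04 -1.40740830e+00] [ 1.17739497e-01  2.65735671e-01  3.48356397e-01 -1.28128126e-04
 -1.65303787e+00  4.56379574e-02]
base [180  23  19  32] (115, array([ 657. , -207.1]), array([40.5, 17.4]), 75.8, np.float64(8.4))
base [221  46  83 181] (7250, array([545.6, -88.1]), array([110.2, 259.2]), 7.9, np.float64(11.5))
base [187  76   9  58] (87, array([ 646.4, -126.7]), array([ 2.7, 76.1]), 13.0, np.float64(14.8))
base [318 103  53 101] (469, array([422.1, -90.6]), array([ 71.1, 148.7]), 11.2, np.float64(7.9))
base [177 223  18  10] (43, array([637.2,  59.1]), array([ 7.9, 29.3]), 72.8, np.float64(10.1))
mod [238  82  45  70] (1519, array([ 553.8, -131.4]), array([50. , 79.3]), 7.8, np.float64(83.5))
mod [251 195  16   5] (51, array([538.5, -33.7]), array([19.3,  2. ]), 11.0, np.float64(80.7))
jaws [244  65  37  18] (656, array([ 558.6, -181.2]), array([43.7, 19.4]), 9.4, np.float64(59.7))
jaws [243 151  34  10] (301, array([545. , -81.9]), array([43.3, 11.9]), 6.3, np.float64(59.4))
jaws [252 190  15   4] (34, array([537.6, -34.1]), array([19. ,  2.3]), 4.3, np.float64(60.4))
tab [251 198  16   9] (128, array([537.9, -29.9]), array([18.8,  9.4]), 8.8, np.float64(94.3))
```

View pics/w1.png

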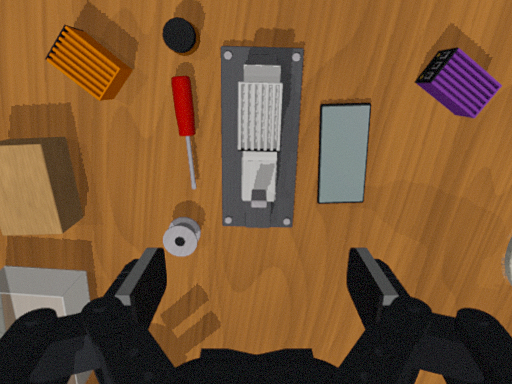

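Call:
{"method": "drive_tool", "body": {"steps": "0.05 -0.03 0.002 0.04 0.026;0.05 -0.0616 0.0027 0.08 0.026;0.05 -0.0616 0.0027 0.13 0.026;0.05 -0.0616 0.0027 0.18 0.026;0.05 -0.0616 0.0027 0.22 0.026;0.05 -0.0616 0.0027 0.245 0.026;0.05 -0.0616 0.0027 0.257 0.026;0.05 -0.0616 0.0027 0.257 0.026;0.015 -0.0616 0.0027 0.257 0.026;0.015 -0.0616 0.0027 0.257 0.026;0.015 -0.0616 0.0027 0.257 0.026;0.015 -0.0616 0.0027 0.257 0.026", "squeeze": 40}}

```text
clock: 3.58
tool_pos: [0.5383, -0.0309, 0.0657]
tool_rot: [-3.141, 0.0, -1.435]
force: [-4.9, 0.8, 7.1]
width: 0.0192
finger_force: 39.8
```

Call:
{"method": "drive_tool", "body": {"steps": "0.015 -0.005 0 0 0;0.015 -0.014 0 0 0;0.015 -0.024 0 0 0;0.015 -0.034 0 0 0;0.015 -0.041 0 0 0;0.015 -0.041 0 0 0;0.015 -0.041 0 0 0;0.05 -0.041 0 0 0;0.05 -0.041 0 0 0;0.05 -0.041 0 -0.03 0;0.08 -0.041 0 -0.07 0;0.085 -0.03 0 -0.1 0"}}

```text
clock: 5.08
tool_pos: [0.5351, -0.0007, 0.1661]
tool_rot: [-3.14, 0.0, -1.434]
force: [0.3, 0.2, 0.5]
width: 0.0833
finger_force: 0.0
```

```bash
cat > look.py <<'E'
from h import *
import sys
E0=np.array([.5456,-.0881]); Y=0.137; ex=np.array([np.cos(Y),np.sin(Y)]); ey=np.array([-ex[1],ex[0]])
def rc(xy): d=np.asarray(xy)-E0; return np.round(np.array([d@ex,d@ey])*1000,1)
if __name__=="__main__":
    s=sensors.state(); print(round(s['clock'],2),s['tool_pos'].round(4),s['tool_rot'].round(4),'tcp clamp',rc(s['tool_pos'][:2]),s['width'].round(4),s['finger_force'],s['force'].round(1))
    for n in sys.argv[1:]:
        p,d,m=snap(n); P=cloud(d,m); pi=p.astype(int); cv2.imwrite('pics/%s_%d.png'%(n,s['clock']*100),p)
        np.savez('pics/last_%s.npz'%n,p=p,d=d,**{k:np.array(v) for k,v in m.items()})
        near=(np.hypot(P[...,0]-.55,P[...,1]+.10)<.16); grey=(pi.max(2)-pi.min(2)<30)
        for nm,lo,hi in(("mod",.076,.088),("jaws",.055,.065),("tab",.090,.10),("high",.110,.13)):
            k,l,st,_=cv2.connectedComponentsWithStats((near&(P[...,2]>lo)&(P[...,2]<hi)&grey).astype(np.uint8))
            for i in range(1,k):
                if st[i,4]>25:
                    r=rect(P,l==i); print(n,nm,st[i,:4],r,'clamp',rc(r[1]/1000))
E
python3 look.py scene side wrist
```

```text
Traceback (most recent call last):
  File "look.py", line 6, in <module>
    s=sensors.state(); print(round(s['clock'],2),s['tool_pos'].round(4),s['tool_rot'].round(4),'tcp clamp',rc(s['tool_pos'][:2]),s['width'].round(4),s['finger_force'],s['force'].round(1))
                                                                                                                                 ^^^^^^^^^^^^^^^^
AttributeError: 'float' object has no attribute 'round'
```

```bash
sed -i "s/s\['width'\].round(4)/round(s['width'],4)/" look.py
python3 look.py scene side wrist
```

```text
5.08 [ 0.5351 -0.0007  0.1661] [-3.1397e+00  1.0000e-04 -1.4338e+00] tcp clamp [ 1.5 88. ] 0.0833 0.0 [0.3 0.2 0.5]
scene mod [156 207  32  20] (340, array([ 557.9, -132.1]), array([55.8, 80.2]), 7.9, np.float64(81.8)) clamp [  6.2 -45.3]
scene jaws [195 208  10   9] (46, array([544.1, -43.4]), array([46.5, 13.8]), 9.0, np.float64(58.6)) clamp [ 4.6 44.5]
scene jaws [152 221  37  14] (153, array([ 562.2, -141.9]), array([ 50. , 101.8]), 1.6, np.float64(58.8)) clamp [  9.1 -55.6]
side mod [259 209   7   6] (26, array([529.1,   6.3]), array([10.9, 18.4]), 82.5, np.float64(83.7)) clamp [-3.5 95.8]
side mod [273 227  32  24] (420, array([ 551.5, -133.8]), array([51.6, 84.7]), 8.4, np.float64(82.5)) clamp [ -0.4 -46.1]
side jaws [264 224  15   8] (69, array([536.9, -44. ]), array([43.4, 18.8]), 9.3, np.float64(59.4)) clamp [-2.6 44.9]
side jaws [273 237  34  24] (180, array([ 551.2, -143.6]), array([ 48.5, 104.4]), 11.0, np.float64(59.7)) clamp [ -2.  -55.7]
wrist mod [219   0  79  67] (2734, array([ 551.4, -111.7]), array([50.3, 41. ]), 8.3, np.float64(83.5)) clamp [  2.5 -24.2]
wrist mod [249 201  26   8] (138, array([532.3,   6.6]), array([19.5,  2.4]), 3.5, np.float64(82.1)) clamp [-0.2 95.6]
wrist jaws [234 125  56  20] (1059, array([539.3, -42.7]), array([43.7, 15.3]), 8.2, np.float64(59.5)) clamp [-0.  45.8]
wrist jaws [249 192  24   7] (91, array([533. ,   6.8]), array([19.5,  2.3]), 12.6, np.float64(60.1)) clamp [ 0.5 95.7]
wrist tab [248 207  27  15] (364, array([532.3,  10.9]), array([19.4, 10.3]), 7.5, np.float64(94.2)) clamp [ 0.3 99.9]
```

Call:
{"method": "drive_tool", "body": {"steps": "0.085 0.055 -0.0008 0.01 0;0.085 0.105 -0.0008 0.03 0;0.085 0.105 -0.0008 0.06 0;0.085 0.105 -0.0008 0.09 0;0.085 0.105 -0.0008 0.115 0;0.085 0.105 -0.0008 0.124 0;0.085 0.105 -0.0008 0.124 0;0.045 0.105 -0.0008 0.124 0;0.045 0.105 -0.0008 0.124 0;0.045 0.105 -0.0008 0.124 0;0.045 0.105 -0.0008 0.124 0", "squeeze": 20}}

```text
clock: 6.6
tool_pos: [0.5504, -0.105, 0.0413]
tool_rot: [-3.139, -0.0, -1.434]
force: [-0.1, 0.8, 6.8]
width: 0.0496
finger_force: 22.6
```

```bash
python3 look.py wrist
```

```text
6.6 [ 0.5504 -0.105   0.0413] [-3.1393e+00 -4.0000e-04 -1.4345e+00] tcp clamp [  2.5 -17.4] 0.0496 22.637007236480713 [-0.1  0.8  6.8]
wrist mod [150 123 215 211] (19561, array([ 553.8, -131.1]), array([76. , 81.6]), 8.1, np.float64(83.4)) clamp [  2.3 -43.7]
wrist mod [367 293  13   7] (50, array([ 509.4, -116.7]), array([4.8, 1.3]), 5.0, np.float64(87.0)) clamp [-39.8 -23.4]
wrist mod [130 294  16   6] (43, array([ 593.8, -105.3]), array([5.6, 1.5]), 8.1, np.float64(87.2)) clamp [ 45.4 -23.6]
wrist jaws [189  63 134  59] (6696, array([ 561.3, -181. ]), array([50. , 20.6]), 8.2, np.float64(59.6)) clamp [  2.9 -94.2]
wrist jaws [167 249  20  16] (146, array([ 584.8, -108.1]), array([9.6, 3. ]), 39.6, np.float64(60.3)) clamp [ 36.1 -25.2]
wrist jaws [327 249  19  16] (159, array([ 517.7, -116.8]), array([3.3, 9.8]), 66.5, np.float64(60.9)) clamp [-31.6 -24.6]
wrist tab [ 76 286 110  80] (2969, array([ 588.8, -105.8]), array([32. , 27.1]), 34.7, np.float64(97.2)) clamp [ 40.4 -23.4]
wrist tab [327 286 110  79] (3012, array([ 513.6, -116.4]), array([27.3, 31.5]), 70.9, np.float64(97.2)) clamp [-35.6 -23.7]
wrist tab [ 88 342  12  15] (67, array([603.6, -91.1]), array([7.9, 3. ]), 66.4, np.float64(99.3)) clamp [ 57.  -10.9]
wrist tab [414 343  13  16] (85, array([ 495.5, -105.9]), array([3.5, 7.4]), 44.1, np.float64(99.1)) clamp [-52.1 -10.8]
wrist high [147 317 220  67] (9847, array([ 552. , -117.6]), array([62. , 10.5]), 7.6, np.float64(121.0)) clamp [  2.3 -30.1]
wrist high [  0 329  98  55] (3441, array([ 602.4, -102.7]), array([15., 24.]), 38.7, np.float64(119.0)) clamp [ 54.3 -22.2]
wrist high [419 330  93  54] (3420, array([ 495.4, -115. ]), array([16.5, 21.5]), 9.7, np.float64(118.9)) clamp [-53.4 -19.8]
```

Call:
{"method": "drive_tool", "body": {"steps": "0.045 -0.006 0 -0.01 0;0.045 -0.014 0 -0.025 0;0.045 -0.022 0 -0.045 0;0.045 -0.03 0 -0.065 0;0.045 -0.03 0 -0.085 0;0.045 -0.03 0 -0.1 0;0.045 -0.03 0 -0.1 0;0.045 -0.03 0 -0.1 0", "squeeze": 20}}

```text
clock: 7.65
tool_pos: [0.5448, -0.0752, 0.1394]
tool_rot: [3.14, 0.001, -1.435]
force: [-0.1, 0.1, -3.0]
width: 0.0501
finger_force: 22.0
```

```bash
python3 look.py scene side |grep -v jaws
python3 - <<'E'
import cv2,glob,numpy as np
a=[np.load('pics/last_%s.npz'%n)['p'] for n in('scene','side')]
cv2.imwrite('pics/v6.png',np.hstack([cv2.resize(a[0][150:270,110:250],(400,343),interpolation=2),cv2.resize(a[1][140:260,220:360],(400,343),interpolation=2)]))
E
```

```text
7.65 [ 0.5448 -0.0752  0.1394] [ 3.1400e+00  5.0000e-04 -1.4351e+00] tcp clamp [ 1.  12.9] 0.0501 22.010326087474823 [-0.1  0.1 -3. ]
```

View pics/v6.png

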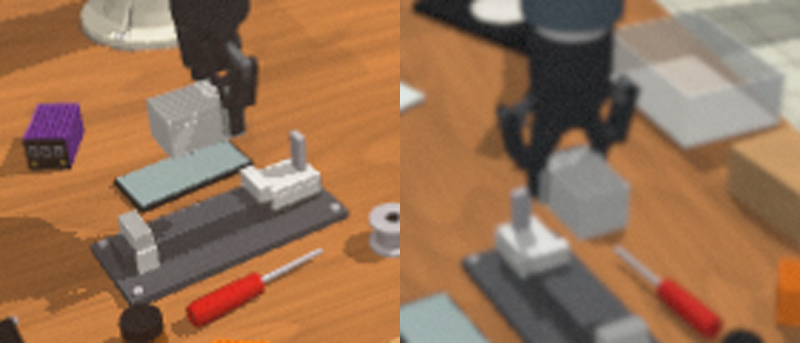

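The picture shows the module held nearly level at scene crop (185,115), with its plain end drooping slightly. I'll measure the tilt from the wrist depth.

```bash
cat > tilt.py <<'E'
from look import *
def tilt(n='wrist'):
    s=sensors.state(); p,d,m=snap(n); P=cloud(d,m); t=s['tool_pos']; pi=p.astype(int)
    D=P[...,:2]-t[:2]; x=D@ex; y=D@ey
    mk=(abs(x)<.018)&(P[...,2]>t[2]-.08)&(P[...,2]<t[2]+.085)&(y<.03)&(y>-.1)
    b=np.floor(y[mk]*200); zz=P[...,2][mk]
    print(round(s['clock'],2),t.round(4),'tcp clamp',rc(t[:2]),[(int(k*5),int(np.median(zz[b==k])*1000),int((b==k).sum())) for k in np.unique(b)])
    cv2.imwrite('pics/t.png',p)
if __name__=="__main__": tilt(*sys.argv[1:])
E
python3 tilt.py
```

```text
7.75 [ 0.5448 -0.0754  0.1393] tcp clamp [ 0.9 12.7] [(-100, 59, 175), (-70, 174, 1957), (-65, 180, 1411), (-60, 179, 1581), (-55, 179, 1507), (-50, 179, 1444), (-45, 179, 1377), (-40, 179, 1331), (-35, 179, 1272), (-30, 179, 1231), (-25, 179, 1156), (-20, 182, 2125), (-15, 217, 3127), (-10, 212, 2678), (-5, 179, 993), (0, 176, 953), (5, 178, 928), (10, 179, 1347)]
```

Call:
{"method": "drive_tool", "body": {"steps": "0.045 0.015 0 0.03 0;0.045 0.024 0 0.065 0;0.045 0.027 0 0.083 0;0.045 0.027 0 0.083 0;0.045 0.033 0 0.083 0;0.045 0.036 0 0.0745 0;0.045 0.04 0 0.067 0;0.045 0.045 0 0.0595 0;0.045 0.051 0 0.053 0;0.045 0.051 0 0.053 0"}}

```text
clock: 9.05
tool_pos: [0.5533, -0.1271, 0.0887]
tool_rot: [-3.14, -0.002, -1.435]
force: [-0.9, 1.2, 3.1]
width: 0.0499
finger_force: 22.2
```

```bash
python3 tilt.py
```

```text
9.05 [ 0.5533 -0.1271  0.0887] tcp clamp [  2.3 -39.7] [(-90, 11, 437), (-85, 11, 439), (-80, 38, 515), (-75, 39, 511), (-70, 39, 517), (-65, 96, 1740), (-60, 100, 1023), (-55, 102, 1092), (-50, 105, 1124), (-45, 107, 1124), (-40, 109, 1169), (-35, 112, 1177), (-30, 114, 1200), (-25, 117, 1211), (-20, 123, 2232), (-15, 166, 2983), (-10, 162, 3211), (-5, 126, 1328), (0, 129, 1303), (5, 129, 1470), (10, 123, 22)]
```

Call:
{"method": "drive_tool", "body": {"steps": "0.045 0.007 0 -0.0057 0;0.045 0.0144 0 -0.0103 0;0.045 0.0226 0 -0.014 0;0.045 0.031 0 -0.0165 0;0.045 0.04 0 -0.018 0;0.045 0.0488 0 -0.0182 0;0.045 0.0576 0 -0.0172 0;0.045 0.066 0 -0.0152 0;0.045 0.066 0 -0.0152 0"}}

```text
clock: 10.22
tool_pos: [0.5611, -0.1918, 0.102]
tool_rot: [3.141, 0.0, -1.436]
force: [0.1, -0.2, -2.4]
width: 0.0499
finger_force: 21.6
```

```bash
python3 tilt.py; python3 look.py scene side | head -1;python3 - <<'E'
import cv2,glob,numpy as np
a=[np.load('pics/last_%s.npz'%n)['p'] for n in('scene','side')]
cv2.imwrite('pics/v7.png',np.hstack([cv2.resize(a[0][150:270,110:250],(400,343),interpolation=2),cv2.resize(a[1][140:260,220:360],(400,343),interpolation=2)]))
E
```

```text
10.22 [ 0.5611 -0.1918  0.102 ] tcp clamp [   1.2 -104.9] [(-65, 112, 967), (-60, 113, 1031), (-55, 115, 1094), (-50, 118, 1127), (-45, 120, 1130), (-40, 123, 1151), (-35, 125, 1178), (-30, 127, 1208), (-25, 130, 1197), (-20, 136, 2230), (-15, 180, 3354), (-10, 174, 2884), (-5, 140, 1308), (0, 143, 1345), (5, 142, 1432), (10, 136, 26)]
10.28 [ 0.5611 -0.1915  0.1021] [ 3.1410e+00  2.0000e-04 -1.4353e+00] tcp clamp [   1.3 -104.5] 0.0494 21.581832468509674 [-0.9  0.1 -2. ]
```

View pics/v7.png

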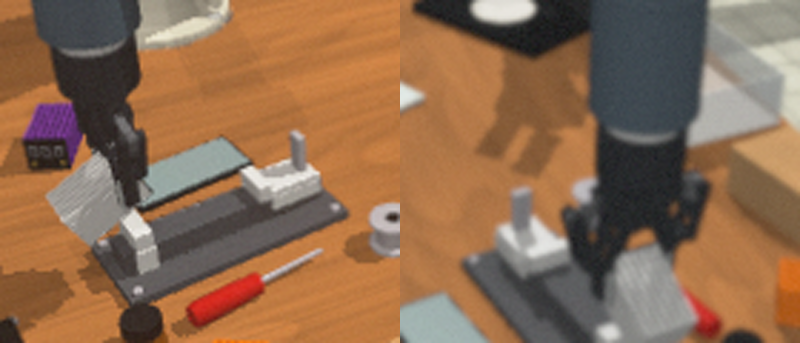

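The picture shows that the module slid up off the jaw edge, still tilted about 27° at scene crop (95,200). I'll go back and press harder against the jaw edge.

Call:
{"method": "drive_tool", "body": {"steps": "0.045 -0.02 0 -0.004 0;0.045 -0.05 0 -0.004 0;0.045 -0.077 0 0 0;0.045 -0.078 0 0.013 0;0.045 -0.078 0 0.022 0;0.045 -0.078 0 0.022 0;0.045 -0.078 0 0.022 0"}}

```text
clock: 11.25
tool_pos: [0.551, -0.1146, 0.0807]
tool_rot: [-3.141, -0.0, -1.435]
force: [0.9, 0.0, -1.6]
width: 0.0497
finger_force: 21.6
```

Call:
{"method": "drive_tool", "body": {"steps": "0.045 0.0085 0 0.0056 0;0.045 0.0112 0 0.0026 0;0.045 0.0143 0 -0.001 0;0.045 0.0175 0 -0.0035 0;0.045 0.021 0 -0.0064 0;0.045 0.0245 0 -0.009 0;0.045 0.028 0 -0.011 0"}}

```text
clock: 12.12
tool_pos: [0.5548, -0.1416, 0.0916]
tool_rot: [-3.141, 0.001, -1.435]
force: [0.1, 5.4, -1.1]
width: 0.0499
finger_force: 21.5
```

```bash
python3 tilt.py
```

```text
12.12 [ 0.5548 -0.1416  0.0916] tcp clamp [  1.8 -54.3] [(-75, 12, 184), (-70, 12, 227), (-65, 38, 568), (-60, 39, 502), (-55, 52, 1311), (-50, 84, 886), (-45, 89, 949), (-40, 94, 1007), (-35, 100, 1084), (-30, 105, 1163), (-25, 110, 1239), (-20, 119, 2288), (-15, 169, 3523), (-10, 163, 3076), (-5, 129, 1622), (0, 135, 1794), (5, 128, 710), (10, 131, 215), (15, 127, 100), (20, 118, 29), (25, 113, 55)]
```

Call:
{"method": "drive_tool", "body": {"steps": "0.045 0.004 0 -0.002 0;0.045 0.0079 0 -0.0036 0;0.045 0.012 0 -0.005 0;0.045 0.0162 0 -0.006 0;0.045 0.0205 0 -0.0067 0;0.045 0.0248 0 -0.0072 0;0.045 0.029 0 -0.0074 0;0.045 0.0334 0 -0.0073 0"}}

```text
clock: 13.18
tool_pos: [0.5592, -0.1752, 0.099]
tool_rot: [-3.141, -0.0, -1.435]
force: [0.9, 4.0, 2.0]
width: 0.0497
finger_force: 21.9
```

```bash
python3 tilt.py
```

```text
13.18 [ 0.5592 -0.1752  0.099 ] tcp clamp [  1.6 -88.2] [(-30, 39, 1186), (-25, 77, 1312), (-20, 107, 2351), (-15, 172, 3841), (-10, 139, 4280), (-5, 137, 2499), (0, 142, 1502), (5, 142, 816), (10, 140, 628), (15, 138, 545), (20, 137, 560), (25, 135, 230)]
```

Call:
{"method": "drive_tool", "body": {"steps": "0.045 0.0043 0 0.0004 0;0.045 0.0086 0 0.0012 0;0.045 0.0118 0 0.002 0;0.045 0.015 0 0.003 0;0.045 0.019 0 0.0045 0;0.045 0.023 0 0.006 0"}}

```text
clock: 13.98
tool_pos: [0.5625, -0.1982, 0.0937]
tool_rot: [-3.141, -0.001, -1.435]
force: [-2.0, 5.2, 9.7]
width: 0.0496
finger_force: 23.1
```

```bash
python3 tilt.py
```

```text
13.97 [ 0.5625 -0.1982  0.0937] tcp clamp [   1.7 -111.4] [(-20, 175, 976), (-15, 174, 2033), (-10, 133, 6772), (-5, 138, 2090), (0, 112, 3288), (5, 140, 1051), (10, 140, 954), (15, 139, 477)]
```

Call:
{"method": "drive_tool", "body": {"steps": "0.045 0 0 -0.012 0;0.045 0 0 -0.025 0;0.045 -0.02 0 -0.03 0;0.045 -0.04 0 -0.03 0;0.045 -0.051 0 -0.03 0;0.045 -0.051 0 -0.03 0;0.045 -0.051 0 -0.03 0"}}

```text
clock: 14.9
tool_pos: [0.5552, -0.1471, 0.1226]
tool_rot: [3.141, -0.0, -1.434]
force: [0.2, -0.7, -2.9]
width: 0.05
finger_force: 21.8
```

```bash
python3 tilt.py
python3 - <<'E'
from look import *
s=sensors.state(); t=s['tool_pos']; ims=[]
for n,c in(('scene',(110,140)),('side',(220,150))):
    p,d,m=snap(n); P=cloud(d,m); D=P[...,:2]-t[:2]; x=D@ex;y=D@ey; g=p.astype(int); g=g.max(2)-g.min(2)<40
    # low part of the block, below pads
    mk=(abs(x)<.04)&(abs(y)<.06)&(P[...,2]>.065)&(P[...,2]<t[2]+.05)&g
    for lo in np.arange(.066,t[2]+.05,.01):
        k=mk&(P[...,2]>=lo)&(P[...,2]<lo+.01)
        if k.sum()>4: print(n,round(lo,3),k.sum(),'x',np.percentile(x[k],[3,50,97]).round(3),'y',np.percentile(y[k],[3,50,97]).round(3))
    ims.append(cv2.resize(p[c[1]:c[1]+120,c[0]:c[0]+140],(400,343),interpolation=2))
cv2.imwrite('pics/v8.png',np.hstack(ims))
E
```

```text
14.9 [ 0.5552 -0.1471  0.1226] tcp clamp [  1.5 -59.8] [(-50, 47, 8), (-45, 59, 627), (-40, 59, 396), (-35, 59, 419), (-30, 59, 386), (-25, 58, 4), (-20, 203, 976), (-15, 202, 2329), (-10, 166, 5727), (-5, 167, 1729), (0, 141, 3156), (5, 169, 1057), (10, 169, 961), (15, 168, 453), (20, 168, 1)]
scene 0.086 43 x [-0.015  0.027  0.029] y [-0.007  0.005  0.035]
scene 0.096 53 x [-0.015  0.027  0.03 ] y [-0.007  0.007  0.035]
scene 0.106 60 x [-0.016  0.027  0.03 ] y [-0.008  0.006  0.034]
scene 0.116 49 x [-0.017  0.027  0.033] y [-0.009  0.004  0.033]
scene 0.126 43 x [-0.022  0.028  0.038] y [-0.011  0.009  0.034]
scene 0.136 63 x [-0.022  0.027  0.039] y [-0.011 -0.002  0.032]
scene 0.146 34 x [-0.023  0.028  0.04 ] y [-0.011 -0.009  0.031]
scene 0.156 32 x [-0.03   0.01   0.037] y [-0.012 -0.01   0.03 ]
scene 0.166 32 x [-0.025 -0.01   0.038] y [-0.013 -0.008  0.014]
side 0.086 62 x [-0.027 -0.015  0.021] y [-0.008 -0.004  0.034]
side 0.096 75 x [-0.028 -0.015  0.022] y [-0.008 -0.003  0.029]
side 0.106 76 x [-0.027 -0.016  0.021] y [-0.009 -0.005  0.031]
side 0.116 57 x [-0.028 -0.004  0.021] y [-0.01  -0.006  0.031]
side 0.126 67 x [-0.038 -0.003  0.023] y [-0.011 -0.008  0.007]
side 0.136 87 x [-0.039 -0.01   0.029] y [-0.012 -0.008  0.002]
side 0.146 87 x [-0.039 -0.002  0.029] y [-0.013 -0.008  0.001]
side 0.156 79 x [-0.039 -0.004  0.032] y [-0.013 -0.009 -0.002]
side 0.166 143 x [-0.036  0.006  0.027] y [-0.012 -0.001  0.021]
```

View pics/v8.png

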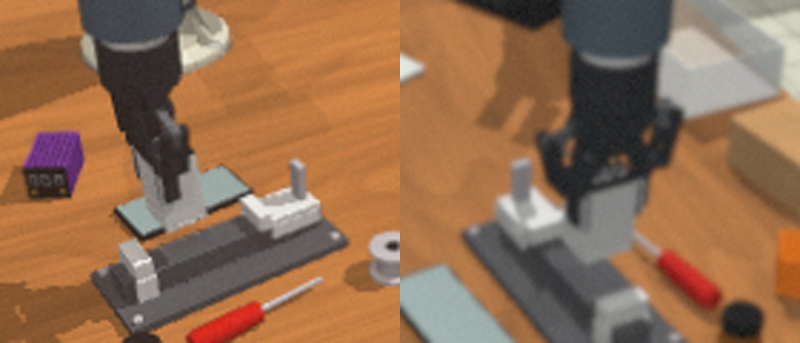

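Call:
{"method": "drive_tool", "body": {"steps": "0.045 0.0145 0.001 0.01 0;0.045 0.0145 0.001 0.025 0;0.045 0.0145 0.001 0.038 0;0.045 0.0145 0.001 0.044 0;0.045 0.0145 0.001 0.046 0;0.045 0.0145 0.001 0.047 0;0.045 0.0145 0.001 0.048 0"}}

```text
clock: 15.92
tool_pos: [0.5566, -0.1615, 0.0752]
tool_rot: [-3.141, -0.0, -1.435]
force: [0.1, -0.3, -2.7]
width: 0.0501
finger_force: 21.8
```

Call:
{"method": "drive_tool", "body": {"steps": "0.045 0 0 0.001 0;0.045 0 0 0.002 0;0.045 0 0 0.002 0"}}

```text
clock: 16.3
tool_pos: [0.5565, -0.1616, 0.0743]
tool_rot: [-3.14, -0.001, -1.434]
force: [-3.2, 2.6, 5.9]
width: 0.0496
finger_force: 22.9
```

```bash
cat > blk.py <<'E'
from look import *
s=sensors.state(); c=E0-.05*ey+.0*ex
print(rc(s['tool_pos'][:2]),s['tool_pos'].round(4))
for n in sys.argv[1:]:
    p,d,m=snap(n); np.savez('pics/last_%s.npz'%n,p=p,d=d,**{k:np.array(v) for k,v in m.items()})
    P=cloud(d,m); D=P[...,:2]-E0; x=D@ex;y=D@ey; g=p.astype(int); g=g.max(2)-g.min(2)<40
    mk=(abs(x)<.04)&(y<-.01)&(y>-.12)&(P[...,2]<.135)&g
    for lo in np.arange(.045,.13,.01):
        k=mk&(P[...,2]>=lo)&(P[...,2]<lo+.01)
        if k.sum()>4: print(n,round(lo,3),k.sum(),'x',np.percentile(x[k],[3,50,97]).round(4),'y',np.percentile(y[k],[3,50,97]).round(4))
E
python3 blk.py scene side
```

```text
[  0.8 -74.3] [ 0.5565 -0.1616  0.0743]
scene 0.045 81 x [-0.0116  0.0266  0.0305] y [-0.1055 -0.0796 -0.0406]
scene 0.055 122 x [-0.0169  0.0178  0.0304] y [-0.1046 -0.0884 -0.0425]
scene 0.065 43 x [-0.0103  0.028   0.0303] y [-0.0824 -0.0664 -0.0409]
scene 0.075 43 x [-0.02    0.0285  0.0371] y [-0.0847 -0.0683 -0.0413]
scene 0.085 43 x [-0.0234  0.0276  0.038 ] y [-0.0853 -0.0801 -0.0418]
scene 0.095 40 x [-0.0233  0.0277  0.0385] y [-0.0859 -0.0828 -0.0406]
scene 0.105 33 x [-0.0232  0.027   0.038 ] y [-0.0855 -0.0836 -0.0427]
scene 0.115 43 x [-0.026   0.0006  0.0325] y [-0.0869 -0.0804 -0.0412]
scene 0.125 13 x [-0.0254  0.0281  0.0388] y [-0.087  -0.0858 -0.0828]
side 0.045 94 x [-0.027  -0.0188  0.0173] y [-0.1075 -0.096  -0.0433]
side 0.055 174 x [-0.0261 -0.0047  0.0201] y [-0.1062 -0.0909 -0.0508]
side 0.065 51 x [-0.0265 -0.0084  0.0213] y [-0.0838 -0.0803 -0.0409]
side 0.075 63 x [-0.032  -0.0033  0.0222] y [-0.0843 -0.0816 -0.0436]
side 0.085 90 x [-0.0388 -0.0021  0.0341] y [-0.0868 -0.0818 -0.0728]
side 0.095 78 x [-0.0392 -0.0107  0.0294] y [-0.0866 -0.0822 -0.0697]
side 0.105 79 x [-0.0388 -0.008   0.0302] y [-0.0867 -0.0833 -0.0744]
side 0.115 156 x [-0.0371  0.007   0.0286] y [-0.0871 -0.0776 -0.0532]
side 0.125 61 x [-0.0383 -0.0299  0.0349] y [-0.0884 -0.0842 -0.0637]
```

Call:
{"method": "drive_tool", "body": {"steps": "0.045 0 0 0.001 0;0.053 0 0 0.0005 0;0.06 0 0 0 0;0.075 0 0 0 0;0.085 0 0 0 0;0.085 0 0 0 0;0.085 0 0 -0.02 0;0.085 0 0 -0.05 0;0.085 -0.02 0 -0.1 0;0.085 -0.05 0 -0.14 0;0.085 -0.08 0 -0.17 0;0.085 -0.08 0 -0.17 0"}}

```text
clock: 17.9
tool_pos: [0.5466, -0.0808, 0.246]
tool_rot: [-3.135, -0.001, -1.432]
force: [0.7, -0.1, -0.1]
width: 0.085
finger_force: 0.0
```

```bash
python3 look.py wrist; python3 blk.py side; cp pics/last_wrist.npz /dev/null
python3 - <<'E'
import cv2,numpy as np
cv2.imwrite('pics/v9.png',np.load('pics/last_wrist.npz')['p'])
E
```

```text
17.9 [ 0.5466 -0.0808  0.246 ] [-3.1355e+00 -6.0000e-04 -1.4324e+00] tcp clamp [2.  7.1] 0.085 0.0 [ 0.7 -0.1 -0.1]
wrist mod [250 244  18   7] (98, array([532.9,   6.6]), array([18.6,  1.9]), 8.5, np.float64(82.1)) clamp [ 0.4 95.5]
wrist jaws [237  49  46  23] (1043, array([ 558.5, -181.5]), array([43.8, 20.1]), 7.8, np.float64(59.6)) clamp [  0.  -94.3]
wrist jaws [239 189  40  14] (543, array([539.9, -43.2]), array([43.2, 14.7]), 7.8, np.float64(59.4)) clamp [ 0.5 45.3]
wrist jaws [250 236  18   6] (69, array([532.8,   6.7]), array([19.5,  2.6]), 10.9, np.float64(60.0)) clamp [ 0.3 95.7]
wrist tab [250 250  19  11] (182, array([531.9,  10.5]), array([19.1, 10.2]), 10.0, np.float64(94.1)) clamp [-0.1 99.5]
wrist high [228  74  63  55] (3232, array([ 554.2, -145.8]), array([50.1, 43.1]), 7.9, np.float64(119.7)) clamp [  0.6 -58.3]
[1.1 6.5] [ 0.5458 -0.0815  0.2439]
side 0.045 91 x [-0.0264 -0.0163  0.0182] y [-0.1074 -0.1017 -0.0485]
side 0.055 179 x [-0.0263 -0.0048  0.0214] y [-0.106  -0.0895 -0.049 ]
side 0.065 74 x [-0.0262 -0.017   0.0206] y [-0.0831 -0.0778 -0.0411]
side 0.075 77 x [-0.0268 -0.0108  0.0217] y [-0.0828 -0.0777 -0.0428]
side 0.085 78 x [-0.0268 -0.0107  0.0221] y [-0.0822 -0.0779 -0.0417]
side 0.095 79 x [-0.0267 -0.0158  0.0213] y [-0.082  -0.0776 -0.0423]
side 0.105 80 x [-0.0269 -0.0104  0.0237] y [-0.0825 -0.0778 -0.0401]
side 0.115 204 x [-0.0258 -0.0039  0.0215] y [-0.0817 -0.0631 -0.0395]
```

View pics/v9.png

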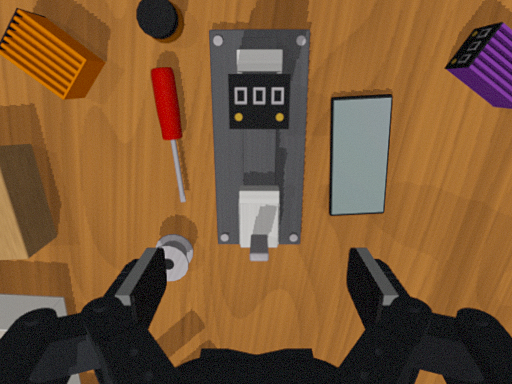

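The picture shows the module standing with its sockets up at (259,100), squarely between the jaws and on their centre line. The tab is at (259,254).

Call:
{"method": "drive_tool", "body": {"steps": "0.05 -0.05 0.001 0.01 0;0.05 -0.093 0.001 0.03 0;0.05 -0.093 0.001 0.07 0;0.05 -0.093 0.001 0.11 0;0.05 -0.093 0.001 0.145 0;0.05 -0.093 0.001 0.17 0;0.05 -0.093 0.001 0.179 0;0.05 -0.093 0.001 0.179 0;0.015 -0.093 0.001 0.179 0;0.015 -0.093 0.001 0.179 0;0.015 -0.093 0.001 0.179 0;0.015 -0.093 0.001 0.179 0", "squeeze": 60}}

```text
clock: 19.5
tool_pos: [0.5326, 0.0098, 0.065]
tool_rot: [-3.139, -0.0, -1.434]
force: [-0.6, -0.1, 6.3]
width: 0.0192
finger_force: 58.9
```

Call:
{"method": "drive_tool", "body": {"steps": "0.015 0.008 0 0 0;0.015 0.018 0 0 0;0.015 0.028 0 0 0;0.015 0.038 0 0 0;0.015 0.048 0 0 0;0.015 0.058 0 0 0;0.015 0.066 0 0 0;0.015 0.07 0 0 0;0.015 0.073 0 0 0;0.015 0.075 0 0 0;0.015 0.076 0 0 0"}}

```text
clock: 20.88
tool_pos: [0.543, -0.0646, 0.065]
tool_rot: [-3.139, 0.001, -1.435]
force: [-1.2, 6.3, 7.8]
width: 0.0191
finger_force: 59.1
```

Call:
{"method": "drive_tool", "body": {"steps": "0.015 0.001 0 0 0;0.015 0.002 0 0 0;0.015 0.003 0 0 0;0.015 0.004 0 0 0"}}

```text
clock: 21.38
tool_pos: [0.5435, -0.0682, 0.065]
tool_rot: [-3.139, 0.002, -1.434]
force: [-1.3, 5.4, 6.1]
width: 0.0188
finger_force: 59.2
```

```bash
python3 blk.py wrist side scene | grep -v "0.0[4]5 "; python3 look.py | head -1
```

```text
[ 0.6 20. ] [ 0.5435 -0.0682  0.065 ]
wrist 0.055 271 x [-0.0197  0.0008  0.0207] y [-0.0267 -0.026  -0.0251]
wrist 0.115 28853 x [-0.0224  0.001   0.0245] y [-0.0785 -0.0624 -0.0417]
side 0.055 175 x [-0.0259 -0.007   0.0216] y [-0.1064 -0.0902 -0.0332]
side 0.065 75 x [-0.0268 -0.015   0.0207] y [-0.0868 -0.0817 -0.0466]
side 0.075 80 x [-0.026  -0.0155  0.0218] y [-0.0876 -0.0813 -0.0488]
side 0.085 71 x [-0.0266 -0.0097  0.0219] y [-0.0867 -0.0821 -0.0464]
side 0.095 76 x [-0.0265 -0.0126  0.0226] y [-0.0866 -0.0813 -0.0498]
side 0.105 81 x [-0.0269 -0.0099  0.022 ] y [-0.0866 -0.0817 -0.0468]
side 0.115 218 x [-0.0261 -0.0045  0.0211] y [-0.0857 -0.0659 -0.0434]
scene 0.055 140 x [-0.0157  0.0172  0.0305] y [-0.1049 -0.0867 -0.0281]
scene 0.065 64 x [-0.0178  0.0278  0.0311] y [-0.0851 -0.0733 -0.0425]
scene 0.075 51 x [-0.0146  0.0284  0.031 ] y [-0.0849 -0.0682 -0.0437]
scene 0.085 60 x [-0.0173  0.0276  0.0303] y [-0.0853 -0.0745 -0.0436]
scene 0.095 52 x [-0.0177  0.0282  0.0319] y [-0.0851 -0.0729 -0.0434]
scene 0.105 60 x [-0.0122  0.0281  0.0311] y [-0.085  -0.0672 -0.0437]
scene 0.115 156 x [-0.0154  0.0098  0.0301] y [-0.0847 -0.0659 -0.0429]
21.52 [ 0.5435 -0.0684  0.065 ] [-3.1388e+00  1.3000e-03 -1.4344e+00] tcp clamp [ 0.6 19.8] 0.0188 59.18823301792145 [-1.6  5.2  7.3]
```

Call:
{"method": "drive_tool", "body": {"steps": "0.015 0.001 0 0 0;0.015 0.002 0 0 0;0.015 0.002 0 0 0"}}

```text
clock: 21.9
tool_pos: [0.5436, -0.0685, 0.065]
tool_rot: [-3.138, 0.004, -1.435]
force: [-3.8, 13.1, 8.8]
width: 0.0188
finger_force: 59.5
```

Call:
{"method": "drive_tool", "body": {"steps": "0.015 0.001 0 0 0;0.015 0.002 0 0 0;0.015 0.002 0 0 0"}}

```text
clock: 22.28
tool_pos: [0.5436, -0.0686, 0.065]
tool_rot: [-3.138, 0.007, -1.435]
force: [-5.5, 21.4, 13.0]
width: 0.0185
finger_force: 59.8
```

Call:
{"method": "drive_tool", "body": {"steps": "0.02 0 0 0 0;0.03 0 0 0 0;0.045 0 0 0 0;0.055 0 0 0 0;0.055 -0.002 0 -0.02 0;0.06 -0.01 0 -0.05 0;0.085 -0.03 0 -0.1 0;0.085 -0.05 0 -0.15 0;0.085 -0.07 0 -0.18 0;0.085 -0.07 0 -0.18 0;0.085 -0.07 0 -0.18 0"}}

```text
clock: 23.65
tool_pos: [0.5332, -0.0043, 0.2429]
tool_rot: [3.14, 0.0, -1.435]
force: [-0.5, -0.7, -0.6]
width: 0.0847
finger_force: 0.0
```

```bash
python3 look.py wrist; python3 blk.py scene side
python3 - <<'E'
import cv2,numpy as np
a=[np.load('pics/last_%s.npz'%n)['p'] for n in('scene','side','wrist')]
cv2.imwrite('pics/v10.png',np.vstack([np.hstack([cv2.resize(a[0][150:270,110:250],(340,290),interpolation=2),cv2.resize(a[1][150:270,215:355],(340,290),interpolation=2)]),cv2.resize(a[2][:250],(680,300))]))
E
```

```text
23.65 [ 0.5332 -0.0043  0.2429] [ 3.1401e+00  2.0000e-04 -1.4349e+00] tcp clamp [-0.8 84.7] 0.0847 0.0 [-0.5 -0.7 -0.6]
wrist mod [226  27  57   3] (126, array([ 552.1, -128.2]), array([48.8,  0.8]), 8.1, np.float64(82.6)) clamp [  1.  -40.6]
wrist jaws [228  32  53  19] (889, array([ 550.9, -120.7]), array([48.3, 15.7]), 7.9, np.float64(59.5)) clamp [  0.8 -33. ]
wrist tab [233  26  51   2] (52, array([ 548.4, -128.5]), array([41.1,  1.2]), 7.9, np.float64(93.5)) clamp [ -2.7 -40.4]
wrist tab [244  98  22  11] (236, array([543.1, -66.6]), array([18.7,  8.8]), 7.7, np.float64(94.4)) clamp [ 0.5 21.6]
wrist high [220   0  67  24] (1424, array([ 553.2, -134.7]), array([49.7, 14.9]), 7.9, np.float64(119.5)) clamp [  1.2 -47.2]
[-1.  84.5] [ 0.5331 -0.0046  0.2425]
scene 0.045 118 x [-0.0117  0.0253  0.03  ] y [-0.1053 -0.0491 -0.011 ]
scene 0.055 145 x [-0.0139  0.0165  0.0304] y [-0.1046 -0.0856 -0.0283]
scene 0.065 54 x [-0.0142  0.0283  0.0314] y [-0.0852 -0.072  -0.0427]
scene 0.075 57 x [-0.0162  0.0284  0.0303] y [-0.0855 -0.0715 -0.0438]
scene 0.085 56 x [-0.0142  0.0279  0.0309] y [-0.0852 -0.0713 -0.0437]
scene 0.095 58 x [-0.0146  0.0281  0.0311] y [-0.0852 -0.0709 -0.0427]
scene 0.105 57 x [-0.0123  0.0282  0.0309] y [-0.0854 -0.07   -0.0427]
scene 0.115 157 x [-0.0152  0.0093  0.0308] y [-0.0848 -0.0665 -0.0433]
side 0.045 102 x [-0.0265 -0.0219  0.017 ] y [-0.1083 -0.0895 -0.0118]
side 0.055 175 x [-0.0264 -0.0082  0.0194] y [-0.1066 -0.09   -0.034 ]
side 0.065 79 x [-0.026  -0.0148  0.0218] y [-0.0869 -0.0816 -0.0474]
side 0.075 76 x [-0.0264 -0.0148  0.0226] y [-0.0867 -0.0808 -0.0476]
side 0.085 76 x [-0.0264 -0.0105  0.0225] y [-0.0861 -0.0808 -0.0463]
side 0.095 75 x [-0.0268 -0.01    0.0224] y [-0.0868 -0.0814 -0.0496]
side 0.105 85 x [-0.0265 -0.0103  0.0218] y [-0.0873 -0.0814 -0.0459]
side 0.115 203 x [-0.0254 -0.0042  0.0203] y [-0.0861 -0.0681 -0.0432]
```

View pics/v10.png

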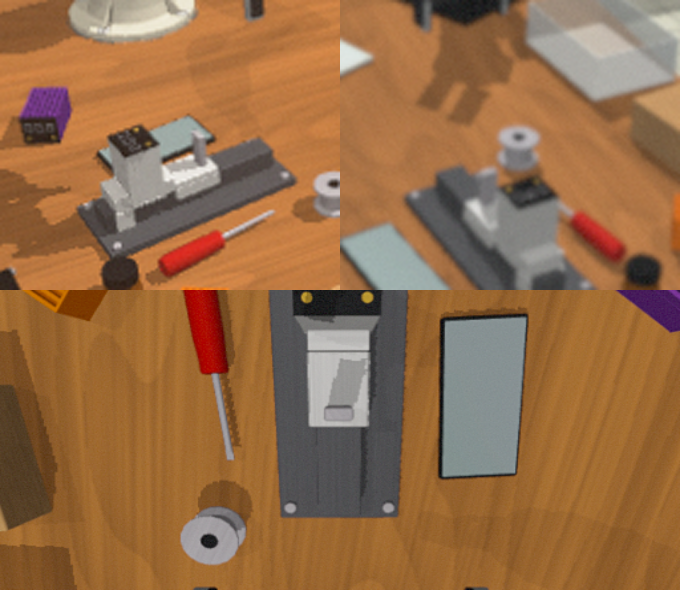

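The module stands upright with its sockets up, held between both jaws. Its top is at (135,140) in the scene crop. Everything else is where it was.

```bash
python3 -c "
from cell import robot
print(robot.sign_off())"
```

```text
the job is handed in; nothing more can be done
None
```

The job is handed in: the module stands on its plain end with the sockets straight up, centred within about 1 mm of the jaws' middle, and held snugly between both jaws at about 24 s of the 58 s allowed; I touched nothing but the module and the jaw's tab.

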